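Clear the laser-marking nest under the extraction nozzle

ROBOT

A 6-joint arm with a two-finger parallel gripper is mounted at the origin on the work surface. World frame = base frame: x ahead of the robot, y to its left, z up, the work surface at z = 0. Lengths are in m, angles in degrees, forces in N, time in s.
With the tool pointing down it reaches from about 0.3 to 0.75 m from the base axis. Payload 8.5 kg.
Tool frame: the origin (TCP) lies at the very end of the fingers, on their centre line; the grasp point (between the pads) lies 19 mm behind it; z points along the fingers, y is the line along which they close (so a half turn about z gives the same grasp; the last joint's range is limited). The gripper opens to 85 mm and grips with 20 to 120 N. Pads are 22 mm wide; open, the fingers measure 114 mm over their backs; the gripper's body (76 mm by 85 mm) begins 54 mm behind the grasp point. The pads swing forward as they close: fully open they stand 13 mm farther back than shut.
Start: joints at [54.013, 21.807, 74.336, -0, 83.858, -12.336], TCP at [0.221, 0.504, 0.231] pointing down, gripper open.
Joint ranges: [-178.18, 178.18], [-50.72, 133.34], [12.68, 142.11], [-81.47, 261.47], [9.98, 163.14], [-165.26, 165.26]. Speed limits (degrees/s): [136.94, 136.94, 180, 180, 180, 180].

INTERFACE

Orientations are given as a 3x3 rotation matrix whose columns are the frame's x, y, z axes.
In Python, from rig import env gives the robot as it stands.
- The arm moves only by the tool move_arm, never from a script. Its argument "plan" is a list of rows, each a list of 7 numbers: the turn, a rotation vector about the tool's x, y, z in degrees, then the shift along the tool's x, y, z in cm, then the gripper command: -1 is shut, 1 is fully open, values between are in proportion. In form: [[ax, ay, az, tx, ty, tz, jaw], ...]. A call has 1 to 5 rows; each row is the pose to reach, as a shift and turn from the pose commanded when the call began, along the tool's axes at that moment; what a row does not reach only later rows make up. A row lasts 1/10 s, in which the tool goes at most 50 mm and 8.59 degrees, less where a joint would pass 70% of its speed; a pose out of reach is approached as far as the arm can. A call with a gripper value outside its range is refused whole. The fingers move at their own pace and stop on an object; "squeeze" is the grip in N (left out, the last holds). Time passes only in rows, so rows that repeat a pose let the fingers close. It gives the time, the measured TCP pose, the force, the opening and the grip force at its end, in the units of the state.
- env.observe(): the state, without advancing time (a new reading comes with each control period).
- env.get_image(name): name is "side" or "top" or "wrist"; returns a dict with "color" (480x640x3 uint8, red, green, blue), "fov_y" (degrees; the focal length in pixels is half the picture's height over the tangent of half this angle, whatever the lens; pixels are square), "cx", "cy" (the principal point, pixels), "distortion" ([k1, k2, p1, p2, k3] as OpenCV has them; the pictures are not rectified), "R" (3x3) and "t" (3): a world point X has camera coordinates R X + t. Camera axes: x right, y down, z forward; pixel columns grow to the right and rows downward; lengths in m; the calibration is good to about 2 mm. A picture is of the moment at which its call begins. There is no depth.
- env.close_job(): hands the job in; it is judged then, once.
Trained networks look in a picture, given as the dict that the camera call returned (one of the last four; its "shot" number tells which), for a name from the list of things; names that differ only in an ending like _2 or _b are one class to them, and where a whole thing is asked for, a point or a joint stands for the part that bears it (a point fixed in the world has none). Each returns a list of dicts, best first, with "conf" (0 to 1); they miss things now and then, are a little off and sometimes report something else, mostly with a low value. They report only what shows in the picture. A call takes as long as a camera call. They do not tell look-alikes from the thing itself.
- env.outline_of(target, picture): "mask" (480x640 bool, what is visible of it) and "bbox" ([centre column, centre row, width, height] in pixels, round what is visible of it).
- env.tip_of(target, picture): "pixel" ([column, row] in pixels: a listed point, or the origin of a listed thing).
The state is a dict: "time_s": time; "q": joint angles; "qvel": joint speeds; "joint_efforts": joint torques, N m; "position": TCP position; "tool_rot": TCP orientation; "ft_force": force on the tool from outside, world axes, zero at the start; "wrist_torque": the same for the moment, N m; "grip_width": finger opening in m; "gripper_force": force on a finger pad.
Only numpy, scipy, OpenCV 4.12 (cv2) and the standard library are available. Lean on these libraries where they do the work, as an engineer would, in place of code of your own. Each camera call takes 0.05 s, during which the arm holds its last target. There are 200 camera calls.

TASK

Swing the extraction nozzle (its arm has a knob) well clear of the marking nest, take both plastic offcuts out from under the light bar and drop them in the empty steel scrap bin while it stays clear, then swing the nozzle fully back home over the nest. Do not knock the light bar, and leave everything else on the bench where it is.

Things in the scene. Friction and masses are not known exactly. Their poses are not given: they have to be found in the camera images.
- station: fixed marking station, turned a quarter so that its front faces the robot's left; origin on the table under the nest's centre, its x to its rear (robot's right), its y away from the robot. Aluminium base plate x -130..140, y -220..240 mm, 12 mm thick. Hinge post at x 20, y -160; column 200 mm tall with the white marking head (up to 235 mm, lens aimed at the nest) within x 50..130, y 100..240
- nest (a point): centre of the black nest floor's top, 16 mm above the table; axes as the station. Floor 130 (x) by 212 (y) mm between low fences (top at 30 mm) along left, right and rear; the front (-x) is open
- light_bar: fixed black light bar across the nest, axes and origin as the station: x -11..11, y -131..131, z 135..151 mm, on two posts at y -131 and 131 mm. It crosses right over the offcuts and leaves no room for an upright gripper there: reach in under it from the station's front with the tool tilted about 40 to 45 degrees, fingers pointing to its rear (+x) and down
- nozzle_arm (a joint): swing arm of the black extraction nozzle, rad: 0 = home on its stop over the nest's front; grows counterclockwise from above (nozzle leaves the nest to its front, then comes towards the robot), end stop 1.4, well clear from about 1.1. Stiff vertical hinge (0.12 N m), stays where left. Pivot to knob axis 200 mm; at 0 the knob is at x -120, y +160 mm from the hinge in the station's axes
- hinge (a point): pivot of the swing arm, on its axis, 188 mm above the table; axes turn with the arm, equal to the station's at joint 0
- knob (a point): on the axis of the upright round black knob on the swing arm's tip: diameter 22 mm, from 199 to 251 mm above the table; this point is at 230 mm. The 20 mm arm bar and the tip lie at 200 mm and lower; the nozzle (mouth radius 38 mm) hangs under the tip down to about 95 mm above the table
- offcut_l: grey plastic L-shaped offcut on the nest floor, 48 (x) x 22 (y) x 34 mm (z): base 18 mm tall, with an 18 mm long step on top, 34 mm tall, at its -x end (x -24..-6 mm). Origin at the middle of the underside. About 30 g
- offcut_t: grey plastic T-shaped offcut on the nest floor, 48 (x) x 22 (y) x 34 mm (z): base 18 mm tall, with an 18 mm long step on top, 34 mm tall, in its middle (x -9..9 mm). Origin at the middle of the underside. About 30 g
- bin: fixed, empty open scrap bin of bare sheet steel, 130 x 130 x 75 mm tall, walls 3 mm; origin under its centre. It and the tray may stand in each other's place
- tray: fixed grey finished-parts tray, 130 x 130 x 35 mm, divided, full of three white breaker housings standing up to 90 mm tall; origin under its centre. Not for scrap
- breaker: loose white breaker housing lying flat on the base plate's corner nearest the robot, about 70 x 86 x 18 mm; leave alone
- gauge: loose steel gauge block on the base plate, behind the nest, 30 x 20 x 35 mm; leave alone
- can: white spray can on the left, diameter 60, 190 mm tall; leave alone
- driver: screwdriver on the table, right; leave alone
- jar: jar at the far right, diameter 60, 75 mm tall; leave alone
- tape: cardboard tape ring left of the station, diameter 100, 24 mm tall; leave alone
Not all that is in view belongs to the job. What is shaped like the bin but brown is not meant.

How it is judged (in metres and radians):
On the way, in this order (a step that is already met when the one before it is completed fails the run):
1. the nozzle is swung well clear of the nest (joint above 0.95) (value of joint nozzle_arm above 0.95 rad), for 0.2 s.
2. one offcut lies let go in the bin, the nozzle still clear (value of joint nozzle_arm above 0.95 rad and ((x of offcut_l in the frame of bin between -0.065 and 0.065 m and y of offcut_l in the frame of bin between -0.065 and 0.065 m and z of offcut_l in the frame of bin between -0.005 and 0.07 m and contact force between offcut_l and the fingers below 0.1 N) or (x of offcut_t in the frame of bin between -0.065 and 0.065 m and y of offcut_t in the frame of bin between -0.065 and 0.065 m and z of offcut_t in the frame of bin between -0.005 and 0.07 m and contact force between offcut_t and the fingers below 0.1 N))), for 0.2 s.
3. both offcuts lie let go in the bin, the nozzle still clear (value of joint nozzle_arm above 0.95 rad and x of offcut_l in the frame of bin between -0.065 and 0.065 m and y of offcut_l in the frame of bin between -0.065 and 0.065 m and z of offcut_l in the frame of bin between -0.005 and 0.07 m and contact force between each of offcut_l, offcut_t and the fingers below 0.1 N and x of offcut_t in the frame of bin between -0.065 and 0.065 m and y of offcut_t in the frame of bin between -0.065 and 0.065 m and z of offcut_t in the frame of bin between -0.005 and 0.07 m), for 0.2 s.
4. the nozzle is back home over the nest (joint below 0.08) (value of joint nozzle_arm below 0.08 rad), for 0.2 s.
At the end, for the whole second after the job is handed in: both offcuts lie at rest inside the scrap bin (below its rim), let go, and the nozzle arm is home over the nest (joint below 0.08 rad, about 16 mm at the knob) (x of offcut_l in the frame of bin between -0.065 and 0.065 m and y of offcut_l in the frame of bin between -0.065 and 0.065 m and z of offcut_l in the frame of bin between -0.005 and 0.07 m and contact force between each of offcut_l, offcut_t and the fingers below 0.1 N and x of offcut_t in the frame of bin between -0.065 and 0.065 m and y of offcut_t in the frame of bin between -0.065 and 0.065 m and z of offcut_t in the frame of bin between -0.005 and 0.07 m and value of joint nozzle_arm below 0.08 rad and linear speed of each of offcut_l, offcut_t below 0.02 m/s); the robot touches nothing.
It fails at once if the light bar is knocked (more than 8 N) (contact force between light_bar and anything else above 8 N).
It fails at once if a bystander is moved more than 30 mm (distance of any of breaker, gauge, can, driver, jar, tape from where it was at the start of the episode above 0.03 m).
It also fails if it takes over 72 s, if anything falls off the work surface, if the arm or the gripper's body presses on something with over 40 N, if the wrist force passes 120 N, or if a joint passes its speed limit or range.

## Working session

There is one attempt and no reset: what is moved stays moved. The work goes in short steps, Python scripts to look and compute and a tool call to move; the robot and the scene stay as the last step left them, time stands still between calls to the robot, and variables do not carry over. Pictures are saved under pics/ and viewed, at most 10 in all, crops included, and the job is handed in when it is done.

Besides the shell and the picture viewer there is one more tool, called after "Emit:" as name(argument=value, ...), one argument or row to a line, values as JSON. move_arm: Moves the arm, as the interface text tells. Its arguments: {"type":"object","properties":{"plan":{"type":"array"},"squeeze":{"type":"number"}},"required":["plan"]}

```bash
mkdir -p pics; ls; cat > h.py <<'E'
import numpy as np, cv2
from rig import env
def K(p):
    f=240/np.tan(np.radians(p["fov_y"])/2); return np.array([[f,0,p["cx"]],[0,f,p["cy"]],[0,0,1.]])
def ray(p,px):
    u=cv2.undistortPoints(np.array([[px]],float),K(p),np.array(p["distortion"]))[0,0]
    R=np.array(p["R"]);t=np.array(p["t"]);d=R.T@np.array([u[0],u[1],1]);return -R.T@t,d/np.linalg.norm(d)
def onz(p,px,z):
    c,d=ray(p,px);return c+d*(z-c[2])/d[2]
def tri(pp):
    A=0;b=0
    for p,px in pp:
        c,d=ray(p,px);M=np.eye(3)-np.outer(d,d);A=A+M;b=b+M@c
    return np.linalg.solve(A,b)
def proj(p,X):
    return cv2.projectPoints(np.array(X,float).reshape(-1,1,3),cv2.Rodrigues(np.array(p["R"]))[0],np.array(p["t"],float),K(p),np.array(p["distortion"]))[0][:,0]
def save(p,n): cv2.imwrite("pics/"+n,p["color"][:,:,::-1])
E
python3 - <<'E'
from h import *
np.set_printoptions(precision=3,suppress=True)
P={n:env.get_image(n) for n in("top","side")}
for n,p in P.items():
    save(p,n+"1.png"); print(n,ray(p,(320,240)))
    for t in"nest hinge knob offcut_l offcut_t bin tray light_bar breaker gauge can tape".split():
        print(t,[(np.round(r["pixel"],1),round(r["conf"],2)) for r in env.tip_of(t,p)][:3])
E
```

```text
pics
top (array([0.352, 0.017, 1.567]), array([ 0.088, -0.004, -0.996]))
nest [(array([315.6, 192.2]), 0.9)]
hinge [(array([325.8, 237.1]), 0.94)]
knob [(array([268.3, 182.1]), 0.93)]
offcut_l [(array([318. , 171.1]), 0.55), (array([318.6, 203.8]), 0.37)]
offcut_t [(array([318. , 171.1]), 0.55), (array([318.6, 203.8]), 0.37)]
bin [(array([433.6, 319.2]), 0.77), (array([425. , 255.1]), 0.64)]
tray [(array([437.4, 203.2]), 0.89), (array([318.5, 192.6]), 0.34)]
light_bar [(array([317.8, 193.5]), 0.58)]
breaker [(array([290.9, 247.9]), 0.58)]
gauge [(array([357.7, 226.2]), 0.57)]
can [(array([158.2, 236.5]), 0.85), (array([318.8, 203.6]), 0.63), (array([481.6, 280.4]), 0.32)]
tape [(array([478.5, 276.3]), 0.73), (array([268.7, 184.2]), 0.71), (array([202.3, 183.3]), 0.55)]
side (array([-0.471, -1.187,  1.081]), array([ 0.533,  0.672, -0.514]))
nest [(array([358.3, 267.2]), 0.75)]
hinge [(array([320.8, 237.1]), 0.9)]
knob [(array([327.6, 189.9]), 0.87), (array([298.3, 271.2]), 0.29)]
offcut_l [(array([349.6, 267.2]), 0.63), (array([377.2, 259.1]), 0.53)]
offcut_t [(array([349.6, 267.2]), 0.63), (array([377.2, 259.1]), 0.53)]
bin [(array([328.6, 385. ]), 0.92), (array([381.9, 350.2]), 0.71)]
tray [(array([438.2, 330.3]), 0.93)]
light_bar []
breaker [(array([299.4, 273.4]), 0.88)]
gauge [(array([359.9, 296.8]), 0.66), (array([357.6, 269.8]), 0.23)]
can [(array([239.9, 221.6]), 0.85)]
tape [(array([302.9, 223.2]), 0.64)]
```

View pics/top1.png

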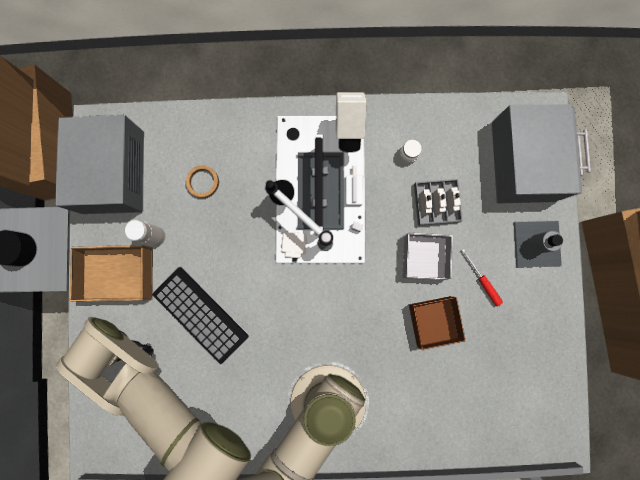

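View pics/side1.png

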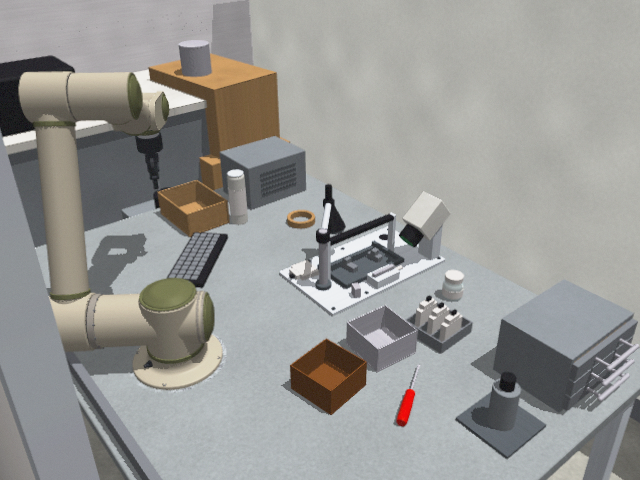

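```bash
python3 - <<'E'
from h import *
np.set_printoptions(precision=3,suppress=True)
t,s=[env.get_image(n) for n in("top","side")]
for n,a,b in[("nest",(315.6,192.2),(358.3,267.2)),("hinge",(325.8,237.1),(320.8,237.1)),("knob",(268.3,182.1),(327.6,189.9)),("binA",(433.6,319.2),(328.6,385)),("binB",(425,255.1),(381.9,350.2)),("tray",(437.4,203.2),(438.2,330.3)),("gauge",(357.7,226.2),(359.9,296.8)),("can",(158.2,236.5),(239.9,221.6))]:
    print(n,tri([(t,a),(s,b)]),onz(t,a,0))
for a in((318,171.1),(318.6,203.8)): print("off",onz(t,a,.016))
for a in((349.6,267.2),(377.2,259.1)): print("off",onz(s,a,.016))
o=env.observe();print(o["time_s"],o["position"],o["tool_rot"],o["grip_width"])
c=t["color"][150:350,230:470];cv2.imwrite("pics/crop1.png",cv2.resize(c,None,fx=3.0,fy=3.0,interpolation=2)[:,:,::-1])
E
```

```text
nest [ 0.64   0.02  -0.002] [0.639 0.02  0.   ]
hinge [ 0.478 -0.002  0.181] [ 0.499 -0.008  0.   ]
knob [0.624 0.146 0.228] [0.674 0.166 0.   ]
binA [ 0.238 -0.326 -0.   ] [ 0.241 -0.328  0.   ]
binB [ 0.434 -0.309 -0.009] [ 0.436 -0.309  0.   ]
tray [ 0.595 -0.355  0.002] [ 0.595 -0.355  0.   ]
gauge [ 0.531 -0.107  0.004] [ 0.53  -0.106  0.   ]
can [ 0.513  0.512 -0.003] [0.514 0.51  0.   ]
off [0.701 0.011 0.016]
off [0.6   0.012 0.016]
off [0.6   0.016 0.016]
off [ 0.699 -0.005  0.016]
1.4 [0.221 0.504 0.231] [[-0.916  0.401  0.   ]
 [ 0.401  0.916 -0.   ]
 [-0.    -0.    -1.   ]] 0.08537991170814738
```

View crop.

View pics/crop1.png

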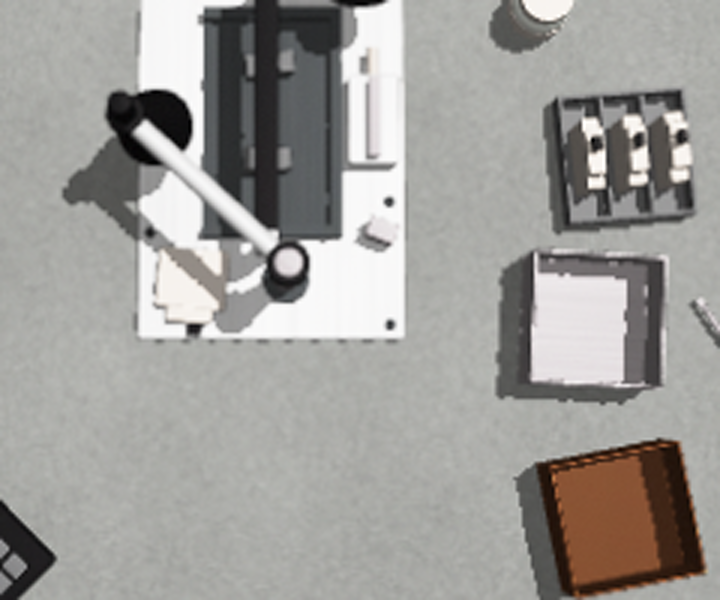

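```bash
cat >> h.py <<'E'
from scipy.spatial.transform import Rotation as Ro
np.set_printoptions(precision=3,suppress=True)
def goal(pos,R,cur=None):
    o=env.observe(); p0,R0=cur if cur else(np.array(o["position"]),np.array(o["tool_rot"]))
    print("turn",np.round(Ro.from_matrix(R0.T@R).as_rotvec(degrees=True),1),"shift cm",np.round(R0.T@(np.array(pos)-p0)*100,2))
    return (np.array(pos,float),R)
def rot(th,tilt=0): # tool y at world angle th; tool z tilted from down towards -y world (for th=0/180)
    c,s=np.cos(np.radians(th)),np.sin(np.radians(th))
    R=np.array([[s,c,0],[-c,s,0],[0,0,-1.]])
    return Ro.from_rotvec([-np.radians(tilt),0,0]).as_matrix()@R
E
python3 - <<'E'
from h import *
o=env.observe()
print(rot(66.35)-np.array(o["tool_rot"]), rot(0,42)[:,2])
a=goal([.624,.146,.34],rot(-44.6))
E
```

```text
[[ 1.832 -0.    -0.   ]
 [-0.802  0.     0.   ]
 [ 0.     0.    -0.   ]] [ 0.    -0.669 -0.743]Traceback (most recent call last):
  File "<stdin>", line 4, in <module>
  File "h.py", line 22, in goal
    print("turn",np.round(Ro.from_matrix(R0.T@R).as_rotvec(degrees=True),1),"shift cm",np.round(R0.T@(np.array(pos)-p0)*100,2))
                          ~~~~~~~~~~~~~~^^^^^^^^
  File "scipy/spatial/transform/_rotation.pyx", line 1143, in scipy.spatial.transform._rotation.Rotation.from_matrix
ValueError: Non-positive determinant (left-handed or null coordinate frame) in rotation matrix 0: [[ 0.358 -0.934  0.   ]
 [-0.934 -0.358  0.   ]
 [-0.     0.     1.   ]].
```

Top crop: several box-shaped things. They are the steel bin at top-view px (430,257), the brown bin at (437,322), the wooden box at (111,273) and the full tray at (437,203). The bare-steel empty one at (430,257) fits the description. The knob is at about (270,186), the hinge post at (326,240), and the offcuts show at both sides of the bar at (318,171) and (318,203).

```bash
sed -i 's/\[\[s,c,0\],\[-c,s,0\]/[[-s,c,0],[c,s,0]/' h.py; python3 - <<'E'
from h import *
o=env.observe()
print(rot(66.35)-np.array(o["tool_rot"]), rot(0,42))
a=goal([.4,.35,.34],rot(24))
a=goal([.55,.22,.34],rot(-16),a)
a=goal([.624,.146,.34],rot(-44.6),a)
E
```

```text
[[-0. -0. -0.]
 [-0.  0.  0.]
 [ 0.  0. -0.]] [[ 0.     1.     0.   ]
 [ 0.743  0.    -0.669]
 [-0.669  0.    -0.743]]
turn [ 0.   0.  42.3] shift cm [-22.6   -6.89 -10.87]
turn [ 0.  0. 40.] shift cm [-17.98   8.42   0.  ]
turn [ 0.   0.  28.6] shift cm [-5.07  9.15  0.  ]
```

Emit:
move_arm(
  plan=[
    [0,0,8.5,-3,-1,-4,1],
    [0,0,17,-7,-2.5,-6,0.2],
    [0,0,25.5,-11,-4,-8,0.2],
    [0,0,34,-15,-5.5,-9.5,0.2],
    [0,0,42.3,-19,-6.5,-10.9,0.2],
  ],
)

```text
time_s: 1.9
position: [0.3695, 0.3665, 0.3415]
tool_rot: [[-0.402, 0.916, 0.001], [0.916, 0.402, 0.001], [0.0, 0.001, -1.0]]
ft_force: [0.6, 0.5, -0.3]
grip_width: 0.0511
gripper_force: 0.0
```

```bash
python3 - <<'E'
from h import *
o=env.observe();print(o["time_s"],o["position"],o["grip_width"])
a=goal([.55,.22,.34],rot(-16))
a=goal([.624,.146,.34],rot(-44.6),a)
E
```

```text
1.9 [0.369 0.367 0.342] 0.05111470664482042
turn [ 0.1 -0.  39.7] shift cm [-20.67  10.64   0.16]
turn [ 0.   0.  28.6] shift cm [-5.07  9.15  0.  ]
```

Emit:
move_arm(
  plan=[
    [0,0,8,-4.1,2.1,0,0.2],
    [0,0,16,-8.2,4.2,0,0.2],
    [0,0,24,-12.3,6.3,0,0.2],
    [0,0,32,-16.4,8.4,0,0.2],
    [0,0,40,-20.5,10.5,0,0.2],
  ],
)

```text
time_s: 2.4
position: [0.5493, 0.2221, 0.3404]
tool_rot: [[0.28, 0.96, 0.0], [0.96, -0.28, 0.0], [0.0, 0.0, -1.0]]
ft_force: [0.7, 0.9, -0.5]
grip_width: 0.0512
gripper_force: 0.0
```

Emit:
move_arm(
  plan=[
    [0,0,7,-1.5,2.5,0,0.2],
    [0,0,15,-3,5,0,0.2],
    [0,0,23,-4.5,7.5,0,0.2],
    [0,0,28.5,-5.2,9.3,0,0.2],
    [0,0,28.5,-5.2,9.3,0,0.2],
  ],
)

```text
time_s: 2.9
position: [0.6246, 0.1462, 0.3391]
tool_rot: [[0.703, 0.711, -0.001], [0.711, -0.703, -0.0], [-0.001, -0.001, -1.0]]
ft_force: [0.3, 1.1, 0.6]
grip_width: 0.0515
gripper_force: 0.0
```

```bash
python3 - <<'E'
from h import *
w=env.get_image("wrist");t=env.get_image("top");save(w,"w1.png")
o=env.observe();print(o["time_s"],o["position"],o["grip_width"])
for n,z in("knob",.23),("hinge",.188),("offcut_l",.016),("nest",.016):
  for p in(w,t):
    print(n,[(np.round(r["pixel"]),round(r["conf"],2),onz(p,r["pixel"],z)) for r in env.tip_of(n,p)])
E
```

```text
3.0 [0.623 0.148 0.34 ] 0.051141441754140045
knob [(array([315., 246.]), 0.94, array([0.62 , 0.142, 0.23 ]))]
knob [(array([269., 183.]), 0.64, array([0.624, 0.142, 0.23 ]))]
hinge [(array([319., 440.]), 0.78, array([ 0.479, -0.005,  0.188]))]
hinge [(array([325., 234.]), 0.86, array([ 0.488, -0.004,  0.188])), (array([318., 170.]), 0.3, array([0.665, 0.011, 0.188]))]
offcut_l [(array([378., 274.]), 0.89, array([0.604, 0.011, 0.016])), (array([438., 225.]), 0.65, array([0.701, 0.007, 0.016]))]
offcut_l [(array([320., 205.]), 0.53, array([0.596, 0.008, 0.016])), (array([319., 175.]), 0.5, array([0.69 , 0.008, 0.016]))]
nest [(array([400., 254.]), 0.8, array([0.642, 0.011, 0.016]))]
nest [(array([315., 192.]), 0.97, array([0.637, 0.022, 0.016])), (array([270., 183.]), 0.19, array([0.667, 0.157, 0.016]))]
```

View pics/w1.png

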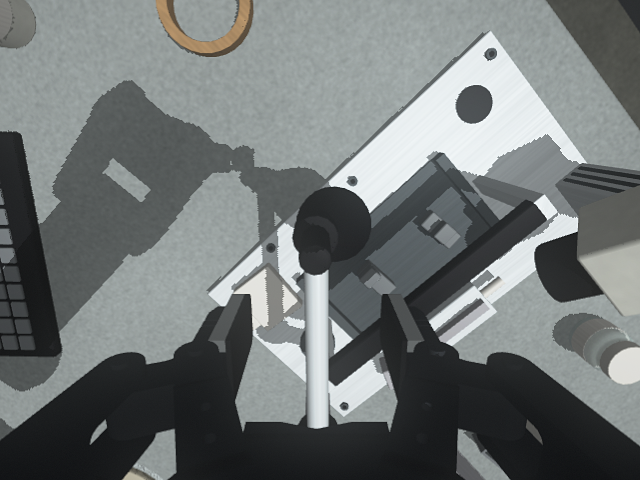

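The knob is at px (315,250), between the fingers in plan. The offcuts are at (378,280) and (438,228), with the bar beyond them.

Emit:
move_arm(
  plan=[
    [0,0,0,-0.5,0.3,4,0.2],
    [0,0,0,-0.6,0.3,8,0.2],
    [0,0,0,-0.6,0.3,11,0.2],
    [0,0,0,-0.6,0.3,12.7,-0.1],
    [0,0,0,-0.6,0.3,12.7,-0.1],
  ],
)

```text
time_s: 3.9
position: [0.6201, 0.1417, 0.2109]
tool_rot: [[0.7, 0.714, -0.005], [0.714, -0.7, -0.0], [-0.004, -0.004, -1.0]]
ft_force: [-0.0, 0.3, 0.2]
grip_width: 0.0383
gripper_force: 0.0
```

Emit:
move_arm(
  plan=[
    [0,0,-6,-0.1,-2.1,0,-0.1],
    [0,0,-12,-0.4,-4.2,0,-0.1],
    [0,0,-18,-1.0,-6.2,0,-0.1],
    [0,0,-24,-1.7,-8.1,0,-0.1],
    [0,0,-30,-2.7,-10.0,0,-0.1],
  ],
)

```text
time_s: 4.4
position: [0.5309, 0.193, 0.2149]
tool_rot: [[0.245, 0.97, 0.003], [0.97, -0.245, 0.001], [0.001, 0.003, -1.0]]
ft_force: [1.6, 0.1, 0.5]
grip_width: 0.0385
gripper_force: 0.6
```

```bash
python3 - <<'E'
from h import *
t=env.get_image("top")
o=env.observe();print(o["time_s"],o["position"],o["grip_width"],o["ft_force"])
print([(np.round(r["pixel"]),round(r["conf"],2),onz(t,r["pixel"],.23)) for r in env.tip_of("knob",t)])
h=np.array([.479,-.003])
for a in(75.4,114):
  g=goal([*(h+.2*np.array([np.cos(np.radians(a)),np.sin(np.radians(a))])),.212],rot(a-90))
E
```

```text
4.45 [0.528 0.194 0.215] 0.03828073910017656 [-0.749  3.121  1.371]
[]
turn [ 0.1 -0.1  0.3] shift cm [-0.28  0.05  0.33]
turn [  0.1  -0.  -38.3] shift cm [ -4.58 -12.45   0.3 ]
```

Emit:
move_arm(
  plan=[
    [0,0,-6,-0.2,-2.1,0,-0.1],
    [0,0,-12,-0.5,-4.2,0,-0.1],
    [0,0,-18,-1.1,-6.2,0,-0.1],
    [0,0,-24,-1.8,-8.1,0,-0.1],
    [0,0,-30,-2.8,-10.0,0,-0.1],
  ],
)

```text
time_s: 5.0
position: [0.4277, 0.1903, 0.2144]
tool_rot: [[-0.27, 0.963, 0.003], [0.963, 0.27, 0.001], [-0.0, 0.003, -1.0]]
ft_force: [0.5, 0.1, 0.8]
grip_width: 0.0384
gripper_force: 0.5
```

Emit:
move_arm(
  plan=[
    [0,0,-5,-0.1,-1.7,0,-0.1],
    [0,0,-8,-0.3,-2.8,0,-0.1],
    [0,0,-8,-0.3,-2.8,0,-0.1],
  ],
)

```text
time_s: 5.3
position: [0.4011, 0.1795, 0.2145]
tool_rot: [[-0.398, 0.917, 0.002], [0.917, 0.398, 0.0], [-0.001, 0.002, -1.0]]
ft_force: [0.2, 1.0, 0.3]
grip_width: 0.0384
gripper_force: 0.0
```

```bash
python3 - <<'E'
from h import *
w=env.get_image("wrist");s=env.get_image("side")
o=env.observe();print(o["time_s"],o["position"],o["grip_width"],o["ft_force"])
for n,p in(("w",w),("s",s)):
  print(n,[(np.round(r["pixel"]),round(r["conf"],2),onz(p,r["pixel"],.23)) for r in env.tip_of("knob",p)])
E
```

```text
5.4 [0.402 0.18  0.214] 0.03851961065649589 [ 0.886  0.389 -0.469]
w [(array([329., 325.]), 0.97, array([0.406, 0.183, 0.23 ]))]
s [(array([260., 206.]), 0.87, array([0.397, 0.189, 0.23 ])), (array([360., 296.]), 0.5, array([ 0.322, -0.333,  0.23 ]))]
```

Emit:
move_arm(
  plan=[
    [0,0,0,0.1,0,-3,0],
    [0,0,0,0.1,0,-7,0],
    [0,0,0,0.1,0,-11,0],
    [0,0,0,0.1,0,-14,0],
  ],
)

```text
time_s: 5.9
position: [0.401, 0.1809, 0.3559]
tool_rot: [[-0.398, 0.917, 0.002], [0.917, 0.398, 0.0], [-0.001, 0.002, -1.0]]
ft_force: [-0.4, 0.3, 0.6]
grip_width: 0.0428
gripper_force: 0.0
```

```bash
python3 - <<'E'
from h import *
w=env.get_image("wrist");o=env.observe()
c,d=ray(w,(320,240));R=np.array(o["tool_rot"]);print("cam in tool",R.T@(c-o["position"]),R.T@d,o["time_s"],o["position"],o["q"])
a=goal([.56,.20,.33],rot(0,20))
a=goal([.602,.14,.18],rot(0,42),a)
print([(np.round(r["pixel"]),round(r["conf"],2),onz(w,r["pixel"],.23)) for r in env.tip_of("knob",w)])
E
```

```text
cam in tool [ 0.072  0.001 -0.14 ] [-0.28   0.004  0.96 ] 5.95 [0.402 0.181 0.36 ] [  8.795   6.408  74.54   -0.001  98.51  -14.686]
turn [  4.6 -19.7  23.1] shift cm [-4.55 15.21  3.13]
turn [  0. -22.   0.] shift cm [-0.51  4.2  16.15]
[(array([320., 229.]), 0.57, array([0.405, 0.183, 0.23 ]))]
```

Emit:
move_arm(
  plan=[
    [1,-4,4.6,-0.9,3,0.6,0],
    [2,-8,9.2,-1.8,6,1.2,0],
    [3,-12,14,-2.7,9,1.8,0],
    [4,-16,18.5,-3.6,12,2.5,0],
    [4.6,-19.7,23.1,-4.5,15.2,3.1,0],
  ],
)

```text
time_s: 6.5
position: [0.5591, 0.2008, 0.3209]
tool_rot: [[-0.001, 1.0, -0.009], [0.938, -0.002, -0.346], [-0.346, -0.009, -0.938]]
ft_force: [0.7, -0.0, 0.2]
grip_width: 0.0428
gripper_force: 0.0
```

Emit:
move_arm(
  plan=[
    [0,-5,0,-0.1,1,3.2,0],
    [0,-10,0,-0.2,2,6.4,0],
    [0,-15,0,-0.3,3,9.6,0],
    [0,-20,0,-0.4,4,12.9,0],
    [0,-22,0,-0.5,4.2,16.1,0],
  ],
)

```text
time_s: 7.0
position: [0.5989, 0.1405, 0.1687]
tool_rot: [[-0.01, 1.0, -0.006], [0.74, 0.003, -0.673], [-0.673, -0.011, -0.74]]
ft_force: [0.0, -0.3, -0.3]
grip_width: 0.0427
gripper_force: 0.0
```

```bash
python3 - <<'E'
from h import *
w=env.get_image("wrist");save(w,"w2.png");o=env.observe();print(o["time_s"],o["position"],np.array(o["tool_rot"]),o["q"])
for n in("offcut_l","offcut_t"):
  print(n,[(np.round(r["pixel"]),round(r["conf"],2),onz(w,r["pixel"],.016)) for r in env.tip_of(n,w)])
E
```

```text
7.05 [0.597 0.139 0.163] [[-0.015  1.    -0.014]
 [ 0.738  0.002 -0.675]
 [-0.674 -0.021 -0.738]] [ 17.49   40.757  63.015 -39.759  91.967  21.24 ]
offcut_l [(array([319., 199.]), 0.94, array([0.602, 0.014, 0.016])), (array([424., 205.]), 0.62, array([0.697, 0.007, 0.016]))]
offcut_t [(array([319., 199.]), 0.94, array([0.602, 0.014, 0.016])), (array([424., 205.]), 0.62, array([0.697, 0.007, 0.016]))]
```

View pics/w2.png

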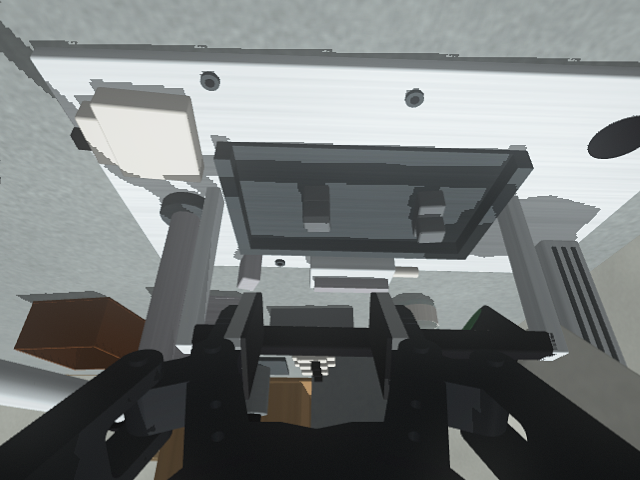

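```bash
python3 - <<'E'
from h import *
im=cv2.imread("pics/w2.png")[140:265,210:535];cv2.imwrite("pics/c2.png",cv2.resize(im,None,fx=2.4,fy=2.4,interpolation=2))
w=env.get_image("wrist")
for n in("offcut_l","offcut_t"):
  for r in env.outline_of(n,w)[:2]:
    ys,xs=np.nonzero(r["mask"]);print(n,r["conf"],r["bbox"],onz(w,(xs.mean(),ys.mean()),.03))
for x,y in((.602,.012),(.698,.008)): # predicted footprint corners
  print(proj(w,[[x+a,y+b,.016] for a in(-.011,.011) for b in(-.024,.024)]).round())
o=env.observe();print(o["position"],np.array(o["tool_rot"])[:,2])
E
```

```text
offcut_l 0.9 [318.2, 206.3, 25.7, 44.8] [0.599 0.019 0.03 ]
offcut_l 0.62 [429.0, 215.0, 31.7, 53.2] [0.698 0.01  0.03 ]
offcut_t 0.9 [318.2, 206.3, 25.7, 44.8] [0.599 0.019 0.03 ]
offcut_t 0.62 [429.0, 215.0, 31.7, 53.2] [0.698 0.01  0.03 ]
[[309. 215.]
 [308. 182.]
 [332. 215.]
 [334. 183.]]
[[409. 219.]
 [421. 187.]
 [432. 219.]
 [447. 187.]]
[0.599 0.141 0.175] [-0.002 -0.669 -0.743]
```

View pics/c2.png

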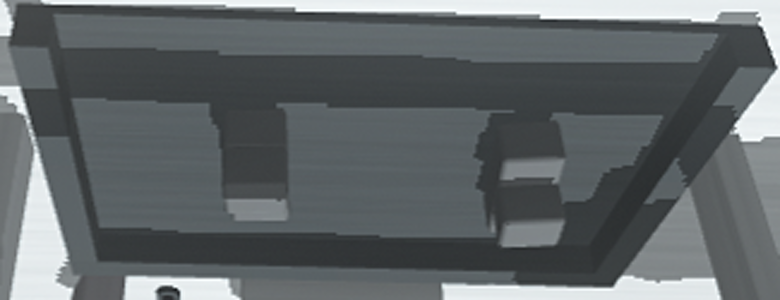

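```bash
python3 - <<'E'
from h import *
w=env.get_image("wrist")
def v(x,y,z): 
  q=proj(w,[[x,y,z]])[0]; return ((q-[210,140])*2.4).round()
for nm,x,cy,pts in(("L",.602,.012,[(24,0),(24,18),(24,34),(6,34),(6,18),(-24,18)]),("T",.698,.008,[(24,0),(24,18),(9,18),(9,34),(-9,34),(-9,18),(-24,18)])):
  print(nm,[(a,v(x,cy+a[0]/1e3,.016+a[1]/1e3)) for a in pts])
o=env.observe();print(o["time_s"],o["position"],np.array(o["tool_rot"])[:,2])
a=goal([.6,.075,.12],rot(0,42))
g=goal([.6,.012,.030],rot(0,42),a)
E
```

```text
L [((24, 0), array([260.,  95.])), ((24, 18), array([260., 135.])), ((24, 34), array([260., 172.])), ((6, 34), array([259., 202.])), ((6, 18), array([260., 165.])), ((-24, 18), array([259., 211.]))]
T [((24, 0), array([527., 104.])), ((24, 18), array([534., 143.])), ((9, 18), array([524., 169.])), ((9, 34), array([530., 205.])), ((-9, 34), array([518., 232.])), ((-9, 18), array([512., 197.])), ((-24, 18), array([503., 218.]))]
7.35 [0.599 0.141 0.175] [-0.002 -0.669 -0.743]
turn [-0.1 -0.   0.3] shift cm [-1.24  0.1   8.47]
turn [0. 0. 0.] shift cm [ 1.34  0.   10.9 ]
```

View: the L (step at its near/front end) is at px (316,206), world ≈(0.600,0.013). The T (step in the middle) is at px (430,214), world ≈(0.699,0.008). Both lie along the station axes. I'll take the L first.

Emit:
move_arm(
  plan=[
    [0,0,0,0,0.1,4,0],
    [0,0,0,0.1,0.1,8,0],
    [0,0,0,0.1,0.1,11,0],
    [0,0,0,0.1,0.1,13,0],
    [0,0,0,0.1,0.1,13,0],
  ],
)

```text
time_s: 7.85
position: [0.5986, 0.0527, 0.0751]
tool_rot: [[-0.006, 1.0, -0.007], [0.742, -0.0, -0.67], [-0.67, -0.01, -0.742]]
ft_force: [0.5, -0.2, 1.3]
grip_width: 0.0426
gripper_force: 0.0
```

```bash
python3 - <<'E'
from h import *
w=env.get_image("wrist");save(w,"w3.png")
o=env.observe();print(o["time_s"],o["position"],np.array(o["tool_rot"])[:,2])
for r in env.outline_of("offcut_l",w)[:3]: print(r["conf"],r["bbox"])
for cy in(.010,.016): print(proj(w,[[.6,cy+a/1e3,.016+b/1e3] for a,b in((24,0),(24,34),(6,34))]).round())
g=goal([.6,.013,.030],rot(0,42))
E
```

```text
7.9 [0.599 0.054 0.076] [-0.005 -0.67  -0.742]
0.71 [491.5, 264.5, 62.5, 80.7]
0.56 [315.9, 251.1, 39.3, 72.9]
[[317. 217.]
 [317. 274.]
 [317. 290.]]
[[317. 210.]
 [317. 269.]
 [317. 285.]]
turn [-0.2  0.1  0.3] shift cm [0.07 0.06 6.26]
```

View pics/w3.png

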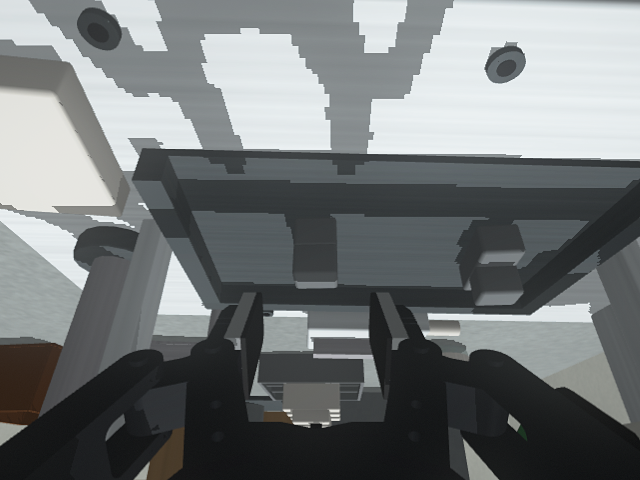

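The L at px (316,250) is centred between the fingers, its near edge at row 215, so its y is about 0.012.

Emit:
move_arm(
  plan=[
    [0,0,0,0.1,0.1,2.5,0],
    [0,0,0,0.1,0.1,5,0],
    [0,0,0,0.1,0.1,6.2,0],
    [0,0,0,0.1,0.1,6.2,0],
  ],
)

```text
time_s: 8.35
position: [0.5996, 0.0131, 0.0288]
tool_rot: [[-0.007, 1.0, -0.006], [0.742, 0.001, -0.67], [-0.67, -0.009, -0.742]]
ft_force: [-0.2, -0.3, 0.1]
grip_width: 0.0429
gripper_force: 0.0
```

Emit:
move_arm(
  plan=[
    [0,0,0,0,0,0,-0.7],
    [0,0,0,0,0,0,-0.7],
    [0,0,0,0,0,0,-0.7],
    [0,0,0,0,0,0,-0.7],
    [0,0,0,0,0,0,-0.7],
  ],
  squeeze=30,
)

```text
time_s: 8.85
position: [0.6003, 0.0138, 0.03]
tool_rot: [[-0.006, 1.0, -0.003], [0.742, 0.003, -0.67], [-0.67, -0.006, -0.742]]
ft_force: [-0.2, 4.1, 6.3]
grip_width: 0.0217
gripper_force: 33.5
```

Emit:
move_arm(
  plan=[
    [0,0,0,0,0,-3,-0.7],
    [0,0,0,0,0,-7,-0.7],
    [0,0,0,0,0,-11,-0.7],
    [0,0,0,0,0,-15,-0.7],
    [0,0,0,0,0,-18,-0.7],
  ],
)

```text
time_s: 9.35
position: [0.6004, 0.1358, 0.1644]
tool_rot: [[-0.007, 1.0, -0.003], [0.743, 0.003, -0.669], [-0.669, -0.007, -0.743]]
ft_force: [-0.5, 0.1, 0.4]
grip_width: 0.0216
gripper_force: 32.6
```

```bash
python3 - <<'E'
from h import *
o=env.observe();print(o["time_s"],o["position"],o["grip_width"],o["gripper_force"])
a=goal([.56,.12,.36],rot(0,20))
a=goal([.52,-.10,.38],rot(0,0),a)
a=goal([.434,-.309,.32],rot(0,0),a)
E
```

```text
9.35 [0.6   0.136 0.164] 0.021635927132449443 32.6014319434762
turn [-0.2 22.   0.4] shift cm [-14.24  -4.18 -13.46]
turn [ 0. 20.  0.] shift cm [-21.36  -4.     5.65]
turn [0. 0. 0.] shift cm [-20.9  -8.6   6. ]
```

Emit:
move_arm(
  plan=[
    [0,4.4,0,-2.8,-0.8,-2.7,-0.7],
    [0,8.8,0,-5.7,-1.6,-5.4,-0.7],
    [0,13.2,0,-8.5,-2.5,-8.1,-0.7],
    [0,17.6,0,-11.4,-3.3,-10.8,-0.7],
    [0,22,0.4,-14.2,-4.2,-13.4,-0.7],
  ],
)

```text
time_s: 9.85
position: [0.5594, 0.1184, 0.3594]
tool_rot: [[0.001, 1.0, -0.005], [0.94, -0.003, -0.34], [-0.34, -0.004, -0.94]]
ft_force: [1.4, 0.1, 0.6]
grip_width: 0.0213
gripper_force: 32.6
```

Emit:
move_arm(
  plan=[
    [0,4,0,-4.3,-0.8,1.1,-0.7],
    [0,8,0,-8.5,-1.6,2.2,-0.7],
    [0,12,0,-12.8,-2.4,3.4,-0.7],
    [0,16,0,-17.1,-3.2,4.5,-0.7],
    [0,20,0,-21.4,-4,5.6,-0.7],
  ],
)

```text
time_s: 10.35
position: [0.5186, -0.103, 0.3791]
tool_rot: [[0.003, 1.0, -0.004], [1.0, -0.003, 0.001], [0.001, -0.004, -1.0]]
ft_force: [0.5, -0.5, -0.2]
grip_width: 0.0211
gripper_force: 32.6
```

Emit:
move_arm(
  plan=[
    [0,0,0,-4.2,-1.7,1.2,-0.7],
    [0,0,0,-8.4,-3.4,2.4,-0.7],
    [0,0,0,-12.6,-5.2,3.6,-0.7],
    [0,0,0,-16.8,-6.9,4.8,-0.7],
    [0,0,0,-20.9,-8.6,6,-0.7],
  ],
)

```text
time_s: 10.85
position: [0.4313, -0.3119, 0.3189]
tool_rot: [[0.004, 1.0, -0.005], [1.0, -0.004, -0.002], [-0.002, -0.005, -1.0]]
ft_force: [1.0, -0.4, 0.9]
grip_width: 0.0215
gripper_force: 32.6
```

```bash
python3 - <<'E'
from h import *
w=env.get_image("wrist");save(w,"w4.png");t=env.get_image("top")
o=env.observe();print(o["time_s"],o["position"],np.array(o["tool_rot"])[:,2],o["grip_width"],o["gripper_force"])
for p in(w,t):
  print([(np.round(r["pixel"]),round(r["conf"],2),onz(p,r["pixel"],0)) for r in env.tip_of("bin",p)])
g=goal([.434,-.309,.075],rot(0))
E
```

```text
10.95 [ 0.43  -0.314  0.317] [-0.008  0.001 -1.   ] 0.02165215309626414 32.5958801060915
[(array([155., 201.]), 0.8, array([ 0.235, -0.327,  0.   ])), (array([315., 184.]), 0.62, array([ 0.43 , -0.306,  0.   ]))]
[(array([425., 254.]), 0.64, array([ 0.438, -0.309,  0.   ])), (array([436., 320.]), 0.57, array([ 0.237, -0.333,  0.   ]))]
turn [-0.3  0.  -0.3] shift cm [ 0.21  0.33 24.39]
```

View pics/w4.png

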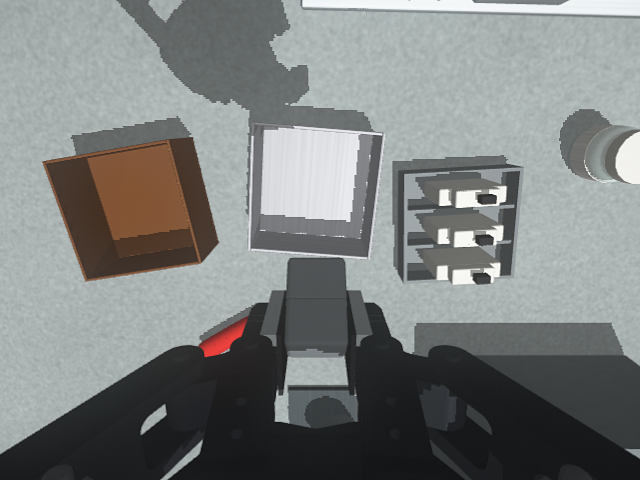

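The steel bin is at px (315,190), world (0.432,-0.308). The brown one at (130,210) is not meant. The L is still held at (317,300).

Emit:
move_arm(
  plan=[
    [0,0,0,0,0.2,5,-0.7],
    [0,0,0,0,0.2,10,-0.7],
    [0,0,0,0,0.2,15,-0.7],
    [0,0,0,0,0.2,20,-0.7],
    [0,0,0,0,0.2,23.5,-0.7],
  ],
)

```text
time_s: 11.55
position: [0.4334, -0.3089, 0.0821]
tool_rot: [[0.002, 1.0, -0.006], [1.0, -0.002, -0.0], [-0.0, -0.006, -1.0]]
ft_force: [0.6, -0.5, -0.9]
grip_width: 0.0211
gripper_force: 32.6
```

Emit:
move_arm(
  plan=[
    [0,0,0,0,0,0.4,-0.7],
    [0,0,0,0,0,0.4,-0.2],
    [0,0,0,0,0,0.4,0],
    [0,0,0,0,0,0.4,0],
    [0,0,0,0,0,0.4,0],
  ],
)

```text
time_s: 12.05
position: [0.4336, -0.3114, 0.0815]
tool_rot: [[0.004, 1.0, -0.003], [1.0, -0.004, -0.004], [-0.004, -0.003, -1.0]]
ft_force: [-0.4, 1.2, -1.1]
grip_width: 0.0429
gripper_force: 0.0
```

Emit:
move_arm(
  plan=[
    [0,0,0,0,0,-4,0],
    [0,0,0,0,0,-9,0],
    [0,0,0,0,0,-14,0],
    [0,0,0,0,0,-19,0],
    [0,0,0,0,0,-24,0],
  ],
)

```text
time_s: 12.55
position: [0.4339, -0.3102, 0.3232]
tool_rot: [[0.004, 1.0, -0.004], [1.0, -0.004, -0.003], [-0.003, -0.004, -1.0]]
ft_force: [0.5, -0.7, -0.3]
grip_width: 0.0422
gripper_force: 0.0
```

```bash
python3 - <<'E'
from h import *
w=env.get_image("wrist");save(w,"w5.png")
o=env.observe();print(o["time_s"],o["position"],o["grip_width"],o["gripper_force"])
for n in("offcut_l","knob"):
  print(n,[(np.round(r["pixel"]),round(r["conf"],2),onz(w,r["pixel"],.01)) for r in env.tip_of(n,w)])
a=goal([.52,-.10,.38],rot(0,0))
a=goal([.60,.11,.36],rot(0,20),a)
# T: tilt 45; grasp y .013 z .042
R=rot(0,45);b=-R[:,2]
tc=np.array([.699,.013,.042])-.019*b;print("tcp",tc)
a=goal(tc+.19*b+[0,0,.03],R,a)
a=goal(tc+.1*b,R,a)
a=goal(tc,R,a)
E
```

```text
12.6 [ 0.435 -0.311  0.332] 0.042758803929927536 0.0
offcut_l [(array([319., 173.]), 0.92, array([ 0.438, -0.292,  0.01 ]))]
knob []
turn [ 0.   0.4 -0.2] shift cm [21.1   8.44 -5.78]
turn [  0. -20.   0.] shift cm [21.  8.  2.]
tcp [ 0.699 -0.     0.029]
turn [  0. -25.   0.] shift cm [ 7.96  9.9  14.88]
turn [0. 0. 0.] shift cm [ 2.12  0.   11.12]
turn [0. 0. 0.] shift cm [ 0.  0. 10.]
```

View pics/w5.png

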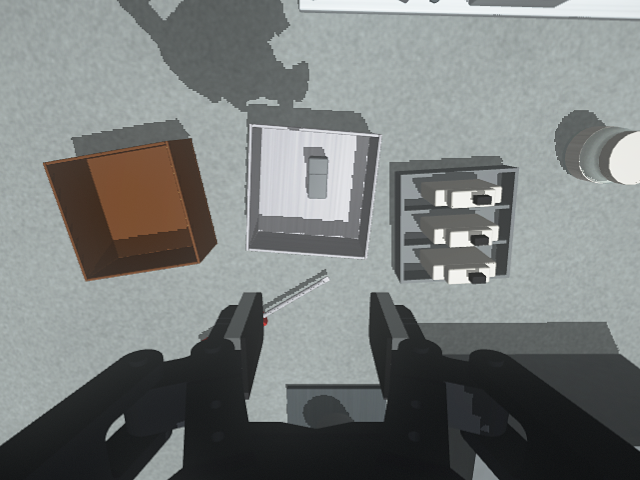

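The L lies in the steel bin at px (317,177). Now the T.

Emit:
move_arm(
  plan=[
    [0,0,0,4.2,1.7,-1.5,0],
    [0,0,0,8.4,3.4,-3,0],
    [0,0,0,12.6,5.1,-4.5,0],
    [0,0,0,16.9,6.8,-5.8,0],
    [0,0,0,21.1,8.4,-5.8,0],
  ],
)

```text
time_s: 13.2
position: [0.5199, -0.0981, 0.3781]
tool_rot: [[0.004, 1.0, -0.004], [1.0, -0.004, -0.002], [-0.002, -0.004, -1.0]]
ft_force: [1.1, -0.9, 0.0]
grip_width: 0.0426
gripper_force: 0.0
```

Emit:
move_arm(
  plan=[
    [0,-4,0,4.2,1.6,0.4,0],
    [0,-8,0,8.4,3.2,0.8,0],
    [0,-12,0,12.6,4.8,1.2,0],
    [0,-16,0,16.8,6.4,1.6,0],
    [0,-20,0,21,8,2,0],
  ],
)

```text
time_s: 13.7
position: [0.6002, 0.1116, 0.3557]
tool_rot: [[0.001, 1.0, -0.007], [0.938, -0.004, -0.346], [-0.346, -0.006, -0.938]]
ft_force: [1.0, -0.5, 0.7]
grip_width: 0.0426
gripper_force: 0.0
```

Emit:
move_arm(
  plan=[
    [0,-5,0,1.6,2,3,0],
    [0,-10,0,3.2,4,6,0],
    [0,-15,0,4.8,6,9,0],
    [0,-20,0,6.4,8,12,0],
    [0,-25,0,8,9.9,14.9,0],
  ],
)

```text
time_s: 14.2
position: [0.6987, 0.1335, 0.1862]
tool_rot: [[-0.003, 1.0, -0.007], [0.703, -0.003, -0.711], [-0.711, -0.007, -0.703]]
ft_force: [-0.2, 0.2, 0.4]
grip_width: 0.0428
gripper_force: 0.0
```

```bash
python3 - <<'E'
from h import *
for i in range(3): w=env.get_image("wrist")
o=env.observe();print(o["time_s"],o["position"],np.array(o["tool_rot"])[:,2],o["q"])
for r in env.outline_of("offcut_t",w)[:3]: print(r["conf"],r["bbox"])
for n in("offcut_t",):
  print(n,[(np.round(r["pixel"]),round(r["conf"],2),onz(w,r["pixel"],.016)) for r in env.tip_of(n,w)])
for cy in(.004,.010): print(proj(w,[[.699,cy+a/1e3,.016+b/1e3] for a,b in((24,0),(24,18),(9,34),(-9,34))]).round())
R=rot(0,45);b=-R[:,2]
tc=np.array([.699,.013,.042])-.019*b
a=goal(tc+.08*b,R)
a=goal(tc,R,a)
E
```

```text
14.35 [0.698 0.134 0.183] [-0.013 -0.71  -0.705] [ 15.519  50.049  41.259 -43.814 100.715  11.504]
0.91 [318.7, 192.1, 29.8, 55.1]
offcut_t [(array([321., 180.]), 0.58, array([0.699, 0.007, 0.016]))]
[[321. 165.]
 [320. 182.]
 [320. 209.]
 [320. 220.]]
[[321. 161.]
 [320. 178.]
 [320. 205.]
 [320. 216.]]
turn [-0.3  0.  -0. ] shift cm [ 1.98  0.13 12.86]
turn [0. 0. 0.] shift cm [-0.  0.  8.]
```

Emit:
move_arm(
  plan=[
    [0,0,0,1,0.1,4,0],
    [0,0,0,1.8,0.1,8,0],
    [0,0,0,1.8,0.1,11,0],
    [0,0,0,1.8,0.1,13,0],
    [0,0,0,1.8,0.1,13,0],
  ],
)

```text
time_s: 14.95
position: [0.6981, 0.0515, 0.0858]
tool_rot: [[0.002, 1.0, -0.008], [0.707, -0.007, -0.708], [-0.708, -0.004, -0.707]]
ft_force: [-0.4, 0.6, 0.7]
grip_width: 0.0425
gripper_force: 0.0
```

```bash
python3 - <<'E'
from h import *
for i in range(2): w=env.get_image("wrist")
o=env.observe();print(o["time_s"],o["position"],np.array(o["tool_rot"])[:,2])
for r in env.outline_of("offcut_t",w)[:3]: print(r["conf"],r["bbox"])
for cy in(.004,.010): print(proj(w,[[.698,cy+a/1e3,.016+b/1e3] for a,b in((24,0),(24,18),(9,34),(-9,34))]).round())
a=goal([.698,-.002,.029],rot(0,45))
E
```

```text
15.05 [0.699 0.054 0.087] [-0.004 -0.707 -0.707]
0.95 [311.0, 240.3, 44.3, 77.4]
[[313. 200.]
 [312. 228.]
 [313. 267.]
 [313. 280.]]
[[313. 193.]
 [312. 222.]
 [313. 263.]
 [313. 276.]]
turn [-0.2  0.  -0.1] shift cm [ 0.13 -0.1   8.12]
```

Emit:
move_arm(
  plan=[
    [0,0,0,0.1,-0.1,3,0],
    [0,0,0,0.1,-0.1,6,0],
    [0,0,0,0.1,-0.1,8.1,0],
    [0,0,0,0.1,-0.1,8.1,0],
  ],
)

```text
time_s: 15.5
position: [0.6966, -0.0036, 0.026]
tool_rot: [[-0.001, 1.0, -0.008], [0.706, -0.005, -0.708], [-0.708, -0.006, -0.706]]
ft_force: [-0.2, 0.8, -0.3]
grip_width: 0.0423
gripper_force: 0.0
```

Emit:
move_arm(
  plan=[
    [0,0,0,0,0,0,-0.7],
    [0,0,0,0,0,0,-0.7],
    [0,0,0,0,0,0,-0.7],
    [0,0,0,0,0,0,-0.7],
    [0,0,0,0,0,0,-0.7],
  ],
  squeeze=30,
)

```text
time_s: 16.0
position: [0.698, -0.0014, 0.0283]
tool_rot: [[0.001, 1.0, -0.003], [0.706, -0.002, -0.708], [-0.708, -0.002, -0.706]]
ft_force: [-0.2, 3.8, 7.0]
grip_width: 0.0214
gripper_force: 33.4
```

Gripped. Backing out along the tool axis, then to the bin.

Emit:
move_arm(
  plan=[
    [0,0,0,0,0,-3,-0.7],
    [0,0,0,0,0,-7,-0.7],
    [0,0,0,0,0,-11,-0.7],
    [0,0,0,0,0,-15,-0.7],
    [0,0,0,0,0,-19,-0.7],
  ],
)

```text
time_s: 16.5
position: [0.6978, 0.1338, 0.1622]
tool_rot: [[-0.001, 1.0, -0.005], [0.707, -0.003, -0.708], [-0.708, -0.005, -0.707]]
ft_force: [0.7, -0.2, -0.7]
grip_width: 0.0214
gripper_force: 32.5
```

```bash
python3 - <<'E'
from h import *
o=env.observe();print(o["time_s"],o["position"],o["grip_width"],o["gripper_force"])
a=goal([.60,.12,.36],rot(0,20))
a=goal([.52,-.10,.38],rot(0,0),a)
a=goal([.432,-.315,.33],rot(0,0),a)
E
```

```text
16.5 [0.698 0.134 0.162] 0.021382776132478503 32.45859459042549
turn [-0.3 25.  -0. ] shift cm [-14.96  -9.87 -12.95]
turn [ 0. 20.  0.] shift cm [-21.36  -8.     5.65]
turn [0. 0. 0.] shift cm [-21.5  -8.8   5. ]
```

Emit:
move_arm(
  plan=[
    [0,5,0,-3,-2,-2.7,-0.7],
    [0,10,0,-6,-4,-5.3,-0.7],
    [0,15,0,-9,-6,-8,-0.7],
    [0,20,0,-12,-8,-10.5,-0.7],
    [0,25,0,-15,-9.9,-13,-0.7],
  ],
)

```text
time_s: 17.0
position: [0.5988, 0.1192, 0.3615]
tool_rot: [[0.001, 1.0, -0.004], [0.941, -0.002, -0.34], [-0.34, -0.004, -0.941]]
ft_force: [0.6, 0.2, -0.0]
grip_width: 0.0213
gripper_force: 32.4
```

Emit:
move_arm(
  plan=[
    [0,4,0,-4.3,-1.6,1.1,-0.7],
    [0,8,0,-8.5,-3.2,2.2,-0.7],
    [0,12,0,-12.8,-4.8,3.4,-0.7],
    [0,16,0,-17.1,-6.4,4.5,-0.7],
    [0,20,0,-21.4,-8,5.6,-0.7],
  ],
)

```text
time_s: 17.5
position: [0.5183, -0.1022, 0.3814]
tool_rot: [[0.002, 1.0, -0.003], [1.0, -0.002, 0.001], [0.001, -0.003, -1.0]]
ft_force: [1.6, -0.7, -1.1]
grip_width: 0.0212
gripper_force: 32.4
```

Emit:
move_arm(
  plan=[
    [0,0,0,-4.4,-1.8,1,-0.7],
    [0,0,0,-8.8,-3.6,2,-0.7],
    [0,0,0,-13.2,-5.4,3,-0.7],
    [0,0,0,-17.6,-7.2,4,-0.7],
    [0,0,0,-22,-8.9,5,-0.7],
  ],
)

```text
time_s: 18.0
position: [0.4284, -0.3223, 0.3314]
tool_rot: [[0.003, 1.0, -0.004], [1.0, -0.003, -0.002], [-0.002, -0.004, -1.0]]
ft_force: [1.5, 0.2, -0.2]
grip_width: 0.0214
gripper_force: 32.4
```

```bash
python3 - <<'E'
from h import *
o=env.observe();print(o["time_s"],o["position"],o["grip_width"],o["gripper_force"])
a=goal([.430,-.328,.08],rot(0,0))
E
```

```text
18.0 [ 0.428 -0.322  0.331] 0.021381831845402054 32.43767403066158
turn [-0.2  0.1 -0.2] shift cm [-0.51  0.27 25.14]
```

Emit:
move_arm(
  plan=[
    [0,0,0,-0.4,0.2,5,-0.7],
    [0,0,0,-0.4,0.2,10,-0.7],
    [0,0,0,-0.4,0.2,15,-0.7],
    [0,0,0,-0.4,0.2,20,-0.7],
    [0,0,0,-0.4,0.2,24.5,-0.7],
  ],
)

```text
time_s: 18.5
position: [0.4301, -0.325, 0.0846]
tool_rot: [[0.003, 1.0, -0.005], [1.0, -0.003, -0.002], [-0.002, -0.005, -1.0]]
ft_force: [0.1, -0.2, -0.7]
grip_width: 0.0217
gripper_force: 32.4
```

Emit:
move_arm(
  plan=[
    [0,0,0,0,0,0.2,-0.7],
    [0,0,0,0,0,0.2,-0.2],
    [0,0,0,0,0,0.2,0],
    [0,0,0,0,0,0.2,0],
    [0,0,0,0,0,0.2,0],
  ],
)

```text
time_s: 19.0
position: [0.4306, -0.3261, 0.0857]
tool_rot: [[0.004, 1.0, -0.003], [1.0, -0.004, -0.004], [-0.004, -0.003, -1.0]]
ft_force: [-0.5, -0.3, -1.1]
grip_width: 0.0425
gripper_force: 0.0
```

Emit:
move_arm(
  plan=[
    [0,0,0,0,0,-4,0],
    [0,0,0,0,0,-9,0],
    [0,0,0,0,0,-14,0],
    [0,0,0,0,0,-19,0],
    [0,0,0,0,0,-24,0],
  ],
)

```text
time_s: 19.5
position: [0.4309, -0.3247, 0.3273]
tool_rot: [[0.004, 1.0, -0.004], [1.0, -0.004, -0.003], [-0.003, -0.004, -1.0]]
ft_force: [-0.1, -1.2, -0.5]
grip_width: 0.0431
gripper_force: 0.0
```

```bash
python3 - <<'E'
from h import *
w=env.get_image("wrist");save(w,"w6.png");s=env.get_image("side")
o=env.observe();print(o["time_s"],o["position"],o["grip_width"],o["gripper_force"])
for p in(w,s):
 for n,z in(("offcut_l",.01),("knob",.23)):
  print(n,[(np.round(r["pixel"]),round(r["conf"],2),onz(p,r["pixel"],z)) for r in env.tip_of(n,p)])
a=goal([.50,-.12,.38],rot(0,0))
a=goal([.46,.10,.36],rot(11,0),a)
a=goal([.406,.183,.34],rot(22,0),a)
E
```

```text
19.6 [ 0.432 -0.326  0.332] 0.04256159877608624 0.0
offcut_l [(array([323., 159.]), 0.82, array([ 0.439, -0.29 ,  0.01 ])), (array([320., 195.]), 0.81, array([ 0.436, -0.332,  0.01 ])), (array([315., 173.]), 0.53, array([ 0.43 , -0.306,  0.01 ]))]
knob []
offcut_l [(array([385., 343.]), 0.48, array([ 0.441, -0.309,  0.01 ])), (array([390., 348.]), 0.4, array([ 0.438, -0.33 ,  0.01 ]))]
knob [(array([262., 207.]), 0.6, array([0.398, 0.18 , 0.23 ]))]
turn [-0.4  0.  -0.2] shift cm [20.51  6.79 -5.74]
turn [  0.   0. -11.] shift cm [22. -4.  2.]
turn [  0.   0. -11.] shift cm [ 9.18 -3.72  2.  ]
```

View pics/w6.png

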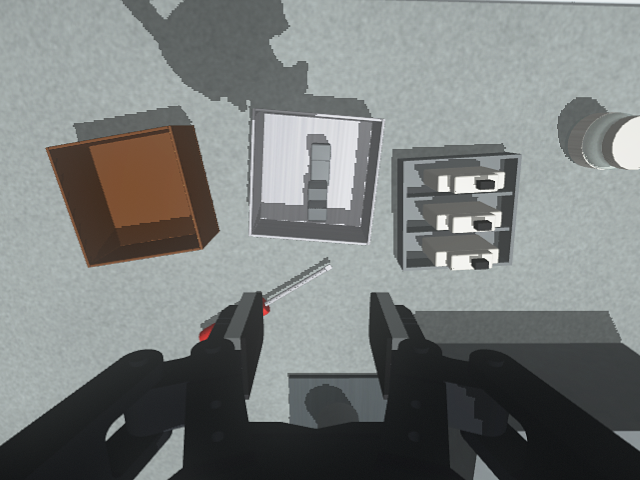

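Both offcuts lie in the steel bin, at px (320,160) and (318,200). Now back to the knob.

Emit:
move_arm(
  plan=[
    [0,0,0,4.2,1.4,-1.5,0],
    [0,0,0,8.4,2.8,-3,0],
    [0,0,0,12.6,4.2,-4.5,0],
    [0,0,0,16.6,5.6,-5.7,0],
    [0,0,0,20.5,6.8,-5.7,0],
  ],
)

```text
time_s: 20.3
position: [0.5009, -0.1187, 0.3806]
tool_rot: [[0.004, 1.0, -0.005], [1.0, -0.004, -0.002], [-0.002, -0.005, -1.0]]
ft_force: [0.5, -0.9, -0.1]
grip_width: 0.0428
gripper_force: 0.0
```

Emit:
move_arm(
  plan=[
    [0,0,-2,4.4,-0.8,0.4,0.2],
    [0,0,-4,8.8,-1.6,0.8,0.2],
    [0,0,-6,13.2,-2.4,1.2,0.2],
    [0,0,-8,17.6,-3.2,1.6,0.2],
    [0,0,-11,22,-4,2,0.2],
  ],
)

```text
time_s: 20.8
position: [0.4602, 0.1014, 0.3588]
tool_rot: [[-0.188, 0.982, -0.008], [0.982, 0.188, -0.001], [0.0, -0.008, -1.0]]
ft_force: [0.6, -0.2, 0.0]
grip_width: 0.0512
gripper_force: 0.0
```

Emit:
move_arm(
  plan=[
    [0,0,-4,3,-1.2,0.7,0.2],
    [0,0,-8,6,-2.4,1.4,0.2],
    [0,0,-11,9.2,-3.7,2,0.2],
    [0,0,-11,9.2,-3.7,2,0.2],
  ],
)

```text
time_s: 21.2
position: [0.405, 0.1854, 0.3389]
tool_rot: [[-0.376, 0.927, -0.009], [0.927, 0.376, -0.001], [0.002, -0.009, -1.0]]
ft_force: [0.4, -0.3, 1.3]
grip_width: 0.0511
gripper_force: 0.0
```

```bash
python3 - <<'E'
from h import *
w=env.get_image("wrist")
o=env.observe();print(o["time_s"],o["position"],o["grip_width"])
print([(np.round(r["pixel"]),round(r["conf"],2),onz(w,r["pixel"],.23)) for r in env.tip_of("knob",w)])
a=goal([.405,.182,.213],rot(22,0))
E
```

```text
21.25 [0.406 0.184 0.339] 0.051115126745706
[(array([314., 241.]), 0.93, array([0.405, 0.183, 0.23 ]))]
turn [-0.4 -0.  -0.2] shift cm [-0.06 -0.15 12.65]
```

Emit:
move_arm(
  plan=[
    [0,0,0,0,-0.1,4,0.2],
    [0,0,0,0,-0.1,8,0.2],
    [0,0,0,0,-0.1,11,0.2],
    [0,0,0,0,-0.1,12.5,-0.1],
    [0,0,0,0,-0.1,12.5,-0.1],
  ],
)

```text
time_s: 21.8
position: [0.4055, 0.1815, 0.2133]
tool_rot: [[-0.369, 0.929, -0.01], [0.929, 0.369, -0.002], [0.002, -0.011, -1.0]]
ft_force: [0.2, 0.5, 0.3]
grip_width: 0.0382
gripper_force: 0.0
```

Emit:
move_arm(
  plan=[
    [0,0,6,-0.1,2.1,0,-0.1],
    [0,0,12,-0.4,4.2,0,-0.1],
    [0,0,18,-1.0,6.2,0,-0.1],
    [0,0,24,-1.7,8.1,0,-0.1],
    [0,0,30,-2.7,10.0,0,-0.1],
  ],
)

```text
time_s: 22.3
position: [0.5101, 0.1942, 0.2157]
tool_rot: [[0.148, 0.989, -0.005], [0.989, -0.148, -0.001], [-0.002, -0.004, -1.0]]
ft_force: [-1.6, -0.5, 0.7]
grip_width: 0.0388
gripper_force: 0.5
```

```bash
python3 - <<'E'
from h import *
o=env.observe();print(o["time_s"],o["position"],o["ft_force"])
h=np.array([.479,-.003]);d=np.array(o["position"])[:2]-h;print(np.hypot(*d),np.degrees(np.arctan2(d[1],d[0])))
E
```

```text
22.3 [0.51  0.194 0.216] [-1.554 -0.504  0.682]
0.19964283738784097 81.04126327933498
```

Emit:
move_arm(
  plan=[
    [0,0,6,-0.1,2.1,0,-0.1],
    [0,0,12,-0.4,4.2,0,-0.1],
    [0,0,18,-1.0,6.2,0,-0.1],
    [0,0,24,-1.7,8.1,0,-0.1],
    [0,0,30,-2.7,10.0,0,-0.1],
  ],
)

```text
time_s: 22.8
position: [0.6051, 0.1527, 0.2152]
tool_rot: [[0.623, 0.782, -0.004], [0.782, -0.623, -0.001], [-0.004, -0.003, -1.0]]
ft_force: [-0.1, 0.7, 0.7]
grip_width: 0.0385
gripper_force: 0.5
```

```bash
python3 - <<'E'
from h import *
o=env.observe();print(o["time_s"],o["position"],o["ft_force"])
h=np.array([.479,-.003]);d=np.array(o["position"])[:2]-h;print(np.hypot(*d),np.degrees(np.arctan2(d[1],d[0])))
for a in(40,36,34):
  a=np.radians(a);goal([*(h+.2*np.array([np.cos(a),np.sin(a)])),.214],rot(np.degrees(a)-90))
E
```

```text
22.8 [0.605 0.153 0.215] [-0.104  0.659  0.713]
0.20037467704325237 50.98959849928662
turn [-0.1  0.2 11.5] shift cm [-0.44  3.81  0.11]
turn [-0.1  0.2 15.5] shift cm [-0.76  5.17  0.11]
turn [-0.1  0.2 17.5] shift cm [-0.96  5.84  0.11]
```

Emit:
move_arm(
  plan=[
    [0,0,6,-0.1,2,0,-0.1],
    [0,0,11.5,-0.4,3.8,0,-0.1],
    [0,0,15.5,-0.7,5.1,0,-0.1],
    [0,0,16.5,-0.8,5.5,0,-0.1],
    [0,0,16.5,-0.8,5.5,0,-0.1],
  ],
)

```text
time_s: 23.3
position: [0.6426, 0.1124, 0.2146]
tool_rot: [[0.817, 0.577, -0.005], [0.577, -0.817, -0.002], [-0.005, -0.001, -1.0]]
ft_force: [-0.5, 0.4, 0.4]
grip_width: 0.0384
gripper_force: 0.0
```

Emit:
move_arm(
  plan=[
    [0,0,0.5,0,0.2,0,-0.1],
    [0,0,1,-0.1,0.4,0,-0.1],
    [0,0,1,-0.1,0.4,0,-0.1],
  ],
)

```text
time_s: 23.6
position: [0.6435, 0.1095, 0.2144]
tool_rot: [[0.826, 0.563, -0.005], [0.563, -0.826, -0.002], [-0.005, -0.002, -1.0]]
ft_force: [0.2, -0.2, 0.2]
grip_width: 0.0385
gripper_force: 0.0
```

```bash
python3 - <<'E'
from h import *
w=env.get_image("wrist");o=env.observe();print(o["time_s"],o["position"],o["ft_force"],o["gripper_force"])
h=np.array([.479,-.003]);d=np.array(o["position"])[:2]-h;print(np.hypot(*d),np.degrees(np.arctan2(d[1],d[0])))
for r in env.tip_of("knob",w):
  k=onz(w,r["pixel"],.23);e=k[:2]-h;print(r["conf"],k,np.degrees(np.arctan2(e[1],e[0]))-36.87)
E
```

```text
23.65 [0.643 0.11  0.214] [-0.551  0.612  0.203] 0.0
0.1993398719100093 34.39397380483559
0.88 [0.642 0.116 0.23 ] -0.5925989097959743
```

Emit:
move_arm(
  plan=[
    [0,0,0,0,0.3,0,-0.1],
    [0,0,0,-0.1,0.5,0,-0.1],
    [0,0,0,-0.1,0.5,0,-0.1],
  ],
)

```text
time_s: 24.0
position: [0.6456, 0.105, 0.2142]
tool_rot: [[0.826, 0.563, -0.005], [0.563, -0.826, -0.001], [-0.005, -0.002, -1.0]]
ft_force: [-0.8, 2.8, 0.7]
grip_width: 0.0385
gripper_force: 1.3
```

Emit:
move_arm(
  plan=[
    [0,0,0,0,-0.6,0,0.1],
    [0,0,0,0,-0.6,-4,0.2],
    [0,0,0,0,-0.6,-8,0.2],
    [0,0,0,0,-0.6,-12,0.2],
    [0,0,0,0,-0.6,-15,0.2],
  ],
)

```text
time_s: 24.5
position: [0.6427, 0.1101, 0.3672]
tool_rot: [[0.826, 0.563, -0.002], [0.563, -0.826, -0.002], [-0.003, 0.0, -1.0]]
ft_force: [-0.1, -0.7, -0.2]
grip_width: 0.0513
gripper_force: 0.0
```

```bash
python3 - <<'E'
from h import *
h=np.array([.479,-.003])
for n in("wrist","wrist","top","side"):
  w=env.get_image(n)
  for r in env.tip_of("knob",w)[:1]:
    k=onz(w,r["pixel"],.23);e=k[:2]-h;print(n,r["conf"],k,np.radians(np.degrees(np.arctan2(e[1],e[0]))-36.87))
print([(np.round(r["pixel"]),round(r["conf"],2),onz(w,r["pixel"],.01)) for r in env.tip_of("offcut_l",w)])
o=env.observe();print(o["time_s"],o["position"],o["ft_force"])
E
```

```text
wrist 0.83 [0.648 0.112 0.23 ] -0.046237288752255086
wrist 0.88 [0.645 0.112 0.23 ] -0.03782060887521203
top 0.67 [0.642 0.118 0.23 ] -0.005108429036578962
side 0.86 [0.64  0.115 0.23 ] -0.011396798406231512
[(array([382., 346.]), 0.7, array([ 0.427, -0.311,  0.01 ])), (array([391., 346.]), 0.46, array([ 0.443, -0.327,  0.01 ])), (array([338., 191.]), 0.31, array([0.922, 0.453, 0.01 ]))]
24.95 [0.643 0.11  0.363] [ 0.382 -0.104 -0.221]
```

The nozzle is home on its stop, both offcuts are in the bin, and the gripper is clear of everything.

```bash
python3 -c "
from rig import env
print(env.close_job())"
```

```text
the job is handed in; nothing more can be done
None
```

I handed the job in at about 25 s on the robot's clock. Both offcuts are in the steel scrap bin and the nozzle is back on its home stop; I saw no sign of the light bar or bystanders being touched, but the hand-in returned no verdict.

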